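Fit the U-bolt over the stake bar

ROBOT

A 6-joint arm with a two-finger parallel gripper is mounted at the origin on a cart in front of the work surface, level with it; the furniture and walls round the work are solid. World frame = base frame: x ahead of the robot, y to its left, z up, the work surface at z = 0. Lengths are in mm, angles in degrees, forces in N, time in s.
With the tool pointing down it reaches from about 300 to 850 mm from the base axis. Payload 4.2 kg.
Tool frame: the origin (TCP) lies midway between the tips of the shut fingers; the grasp point (between the pads) lies 19 mm behind it (env.tcp_to_grasp is the distance from the TCP to the grasp point, in mm); z points along the fingers, x is the direction in which the jaws open and shut, and the axes are right-handed (so a half turn about z gives the same grasp; the last joint's range is limited). The gripper opens to 91 mm and grips with 3 to 60 N. Pads are 32 mm wide; open, the fingers measure 118 mm over their backs; the gripper's body (76 mm by 178 mm) begins 60 mm behind the grasp point.
Start: joints at [66.578, 18.312, 89.639, -0, 72.044, -1.146], TCP at [217.974, 532.1, 213.976] pointing down, gripper open.
Joint ranges: [-177.97, 177.97], [-48.28, 115.42], [12.27, 149.76], [-77.06, 257.06], [2.81, 150.46], [-146.56, 146.56]. Speed limits (degrees/s): [147.25, 147.25, 180, 180, 180, 180].

INTERFACE

Orientations are given as [roll, pitch, yaw] about the fixed x, y, z axes, in that order (R = Rz(yaw) Ry(pitch) Rx(roll)).
In Python, from workcell import env gives the robot as it stands.
- The arm moves only by the tool drive_tool, never from a script. Its argument "motion" is a list of rows, each a list of 2 entries, a list of its own where there are three numbers: the shift along the world's x, y, z in m, then the turn, a rotation vector about the world's x, y, z in rad. In form: [[[dx, dy, dz], [wx, wy, wz]], ...]. A call has exactly 10 rows; each row shifts and turns the commanded pose from where the row before left it; what a row does not reach is not made up. A row lasts 1/12 s, in which the tool goes at most 41.7 mm and 7.16 degrees, less where a joint would pass 70% of its speed; a pose out of reach is approached as far as the arm can. A call is refused whole if a number of a shift passes 0.0417 or a number of a turn 0.125, either way. A call with a gripper value outside its range is refused whole. "claw" is the opening, from 0 (shut) to 1 (fully open), set as the call begins (left out, the last holds). The fingers move at their own pace and stop on an object; "force" is the grip in N (left out, the last holds). Time passes only in rows, so rows that do not move let the fingers close, or fill a call up. It gives the time, the measured TCP pose, the force and the opening at its end, in the units of the state.
- env.state(): the state, without advancing time (a new reading comes with each control period).
- env.grab_frame(name): name is "scene" or "top"; returns the picture (480x640x3 uint8, red, green, blue); there is no depth.
- env.camera_params(name): a dict with "fov_y" (degrees; the focal length in pixels is half the picture's height over the tangent of half this angle, whatever the lens; pixels are square), "cx", "cy" (the principal point, pixels), "pose" (4x4, takes a point from camera to world coordinates). Camera axes: x right, y down, z forward; pixel columns grow to the right and rows downward; lengths in mm; the calibration is good to about 2 mm. A picture is of the moment at which its call begins. camera_params takes no time and is no camera call.
- env.job_done(): hands the job in, once; it reports no verdict.
The state is a dict: "time_s": time; "qpos": joint angles; "qvel": joint speeds; "effort": joint torques, N m; "ee_pos": TCP position; "ee_rot": TCP orientation; "force": force on the tool from outside, world axes, zero at the start; "torque": the same for the moment, N m; "gripper_width": finger opening in mm.
Only numpy, scipy, OpenCV 4.12 (cv2) and the standard library are available. Lean on these libraries where they do the work, as an engineer would, in place of code of your own. Each camera call takes 0.05 s, during which the arm holds its last target.

TASK

Take the U-bolt out of its wooden rest by its brass lug and fit it over the round stake bar of the steel holder: one leg on either side of the bar, down through the two long slots of the blue deck and on through the two holes of the clamp plate hidden inside. That black plate floats along the bar and can hardly be seen in there, so feel for its holes with light pressure, never forcing the bolt or letting it drop; guide the bolt down in the hand until its bow beds on the bar, press it there firmly but gently for a moment, then let go, leaving the things round about where they are.

Things in the scene. Friction and masses are not known exactly. Their poses are not given: they have to be found in the camera images.
- ubolt: Loose steel U-bolt, about 0.2 kg, 96 mm high over all: two round legs of 8 mm diameter with flat ends, axes 40 mm apart at y = -20 and +20 mm, joined on top by a half-round bow of 8 mm wire with a brass lug on it. Origin midway between the leg tips, z up to the lug, x square to the plane of the U. The inside of the bow is 57.7 mm above the leg tips. Fits either way round.
- lug (a point): Centre of the U-bolt's flat brass lug, to be gripped: 80 mm above the leg tips; the lug is 10 mm thick along x, 28 mm wide along y and reaches from 64 to 96 mm above the tips. Axes as the U-bolt's.
- rest: Fixed wooden rest, 52 x 80 x 36 mm high, in which the U-bolt stands upright at the start: two round blind holes of 12.5 mm, 28 mm deep, at y = -20 and +20 mm. Origin: centre of its underside, z up.
- holder: Fixed stake holder: dark steel box on a 130 x 100 mm base, with a blue deck 116 x 86 mm, 8 mm thick, top at z = 52 mm, and a round steel bar lying over it. Origin: centre of its underside; x along the bar towards its domed head, z up. Never load it with more than 45 N through the bolt.
- bar_top (a point): Top of the fixed stake bar midway, at x = 0, y = 0, z = 74 mm of the holder. The bar is 20 mm thick, its axis along x at z = 64 mm, from x = -65 to 90 mm, then a domed head of 32 mm diameter to x = 115 mm. A socket block carries it at x = -57 to -41 mm (top z = 82 mm), a low cradle (top z = 64 mm) at x = 44 to 56 mm. Axes as the holder's.
- plate_level (a point): Fixed point at x = 0, y = 0, z = 40 mm of the holder: height of the top of the black clamp plate inside, 8 mm thick, with two 10.5 mm holes at y = -20 and +20 mm. The plate, not reported, stands anywhere from -10 to +10 mm along x (both holes together); friction holds it against about 14 N sideways. Off the holes the leg tips stop here; below the plate it is clear to z = 10 mm.
- seat (a point): Fixed point at x = 0, y = 0, z = 16.3 mm of the holder: where the U-bolt's origin (leg tips) is when the bow beds on the bar, apart from the plate's shift of up to 10 mm along x. Axes as the holder's.
- slot_left (a point): Middle of the deck slot at y = +20 mm of the holder, at the deck's top (z = 52 mm). The slot is 34 mm long along x and 11 mm wide along y. Axes as the holder's.
- slot_right (a point): Middle of the like slot at y = -20 mm of the holder, at the deck's top. Axes as the holder's.
- solder_tin: Bystander: round tin with yellow lid, 57 mm across, 28 mm high, beyond the holder; origin at the centre of its underside.
- borax_dish: Bystander: white dish, 72 mm across, 18 mm high, to the left of the rest; origin at the centre of its underside.
- borax_cone: Bystander: white cone, 29 mm across, 41 mm high, beyond the rest; origin at the centre of its underside.
- felt_stick: Bystander: pale felt stick, 105 x 17 x 12 mm, lying to the right of the rest; origin at the centre of its underside, y along its length.

How it is judged (in metres and radians):
On the way, in this order (a step that is already met when the one before it is completed fails the run):
1. the U-bolt is lifted clear of its rest (z of ubolt in the frame of rest above 0.04 m), for 0.1 s.
2. astride the bar, both legs stand in the deck's slots (z of ubolt in the frame of holder below 0.047 m and horizontal distance between ubolt and seat below 0.016 m and angle between the y axis of ubolt and the y axis of holder, either way round below 0.15 rad), for 0.1 s.
3. the U-bolt, still held in the fingers, is home and pressed on the bar with more than 4 N (z of ubolt in the frame of holder below 0.0188 m and contact force between the fingers and ubolt above 1 N and contact force between ubolt and holder above 4 N), for 0.1 s.
At the end, for the whole second after the job is handed in: The U-bolt is released and at rest, upright within 0.1 rad and square across the bar within 0.15 rad, both legs through the clamp plate, its origin within 16 mm of the seat point horizontally and its leg tips lower than 18.8 mm above the holder's underside (bow within 2.5 mm of bedding on the bar) (z of ubolt in the frame of holder below 0.0188 m and horizontal distance between ubolt and seat below 0.016 m and angle between the y axis of ubolt and the y axis of holder, either way round below 0.15 rad and angle between ubolt's own z axis and vertical below 0.1 rad and linear speed of ubolt below 0.02 m/s and contact force between the fingers and ubolt below 0.1 N); the robot touches nothing.
It fails at once if the U-bolt is forced or dropped: more than 45 N between it and the holder (contact force between ubolt and holder above 45 N).
It fails at once if the solder tin is moved more than 20 mm (distance of solder_tin from where it was at the start of the episode above 0.02 m).
It fails at once if the borax dish is moved more than 20 mm (distance of borax_dish from where it was at the start of the episode above 0.02 m).
It fails at once if the borax cone is moved more than 20 mm (distance of borax_cone from where it was at the start of the episode above 0.02 m).
It fails at once if the felt stick is moved more than 20 mm (distance of felt_stick from where it was at the start of the episode above 0.02 m).
It also fails if it takes over 58 s, if anything falls off the work surface, if the arm or the gripper's body presses on something with over 40 N, if the wrist force passes 120 N, or if a joint passes its speed limit or range.

## Working session

There is one attempt and no reset: what is moved stays moved. The work goes in short steps, Python scripts to look and compute and a tool call to move; the robot and the scene stay as the last step left them, time stands still between calls to the robot, and variables do not carry over. Pictures are saved under pics/ and viewed, and the job is handed in when it is done.

Besides the shell and the picture viewer there is one more tool, called after ">>>" by a JSON object that holds its "op" and its "data", one argument or row to a line. drive_tool: Moves the arm, as the interface text tells. Its arguments: {"type":"object","properties":{"motion":{"type":"array","items":{"type":"array"}},"claw":{"type":"number"},"force":{"type":"number"}},"required":["motion"]}

```bash
mkdir -p pics; ls; python3 - <<'E'
from workcell import env
import cv2
print(env.state()); print(env.tcp_to_grasp)
for n in("scene","top"):
    im=env.grab_frame(n); cv2.imwrite(f"pics/{n}0.png",im[:,:,::-1]); p=env.camera_params(n); print(n,p)
E
```

```text
pics
{'time_s': 0.0, 'qpos': array([ 6.65759677e+01,  1.83524736e+01,  8.97046307e+01, -2.80155121e-03,
        7.20446975e+01, -1.14635941e+00]), 'qvel': array([ 0.02618625,  0.05792194, -0.14025144, -0.00407271, -0.01910885,
        0.00874942]), 'effort': array([-6.65213483e-04, -4.12455225e+01, -2.31963426e+01,  7.24799163e-02,
        4.58368845e-02, -1.40605171e-04]), 'ee_pos': array([217.80080057, 531.61847099, 213.12397213]), 'ee_rot': array([1.79999374e+02, 1.01834732e-01, 6.77231926e+01]), 'force': array([ 0.18176499,  0.12902926, -0.97432991]), 'torque': array([0.02319221, 0.01376921, 0.00684863]), 'gripper_width': 91.1133838670675}
18.8
scene {'fov_y': 48.27673660929912, 'cx': 319.5830835498648, 'cy': 242.68886823778038, 'pose': array([[ 7.81289537e-01, -4.28514767e-01,  4.53830094e-01,
        -6.07316529e+01],
       [-6.24140265e-01, -5.29410023e-01,  5.74607655e-01,
        -7.05383522e+02],
       [-5.96566440e-03, -7.32188584e-01, -6.81075832e-01,
         9.69867350e+02],
       [ 0.00000000e+00,  0.00000000e+00,  0.00000000e+00,
         1.00000000e+00]])}
top {'fov_y': 43.90202856035848, 'cx': 324.2574135696591, 'cy': 243.36758292518053, 'pose': array([[ 1.58129417e-02, -9.90823711e-01,  1.34232355e-01,
         4.02805356e+02],
       [-9.99791289e-01, -1.74052948e-02, -1.06974018e-02,
         7.01303594e+01],
       [ 1.29355931e-02, -1.34035182e-01, -9.90892144e-01,
         1.28563279e+03],
       [ 0.00000000e+00,  0.00000000e+00,  0.00000000e+00,
         1.00000000e+00]])}
```

View pics/scene0.png

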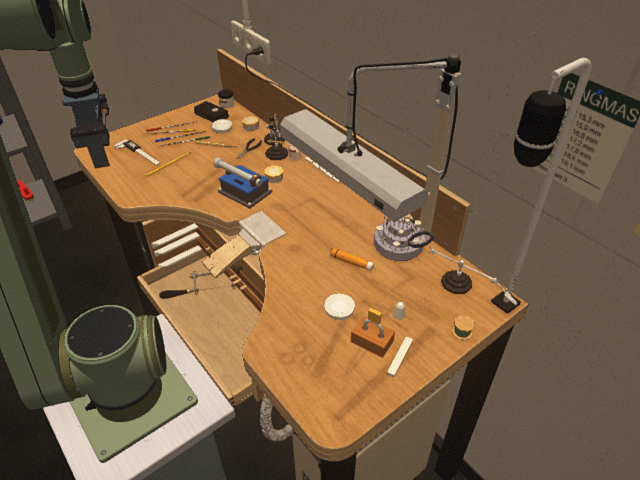

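View pics/top0.png

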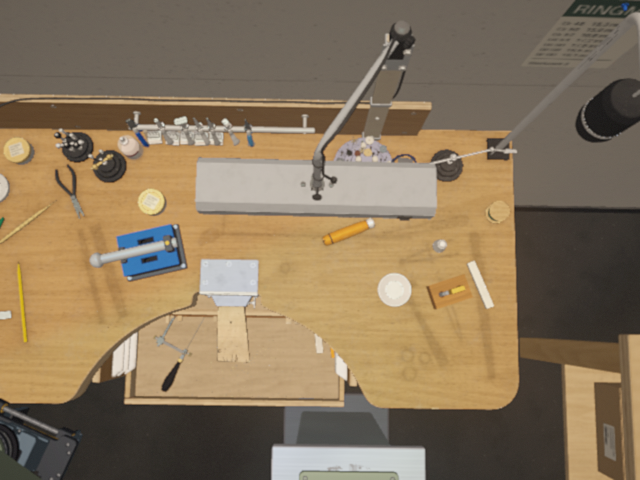

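The scene picture shows the rest with the bolt at about (372,335) and the holder at (244,183). In the top picture they are at about (452,291) and (151,252), with a lamp bar between them at rows 158–215. I'll enlarge these areas.

```bash
python3 - <<'E'
import cv2,numpy as np
t=cv2.imread("pics/top0.png"); s=cv2.imread("pics/scene0.png")
def c(im,x0,y0,w,h,k,n): cv2.imwrite("pics/"+n,cv2.resize(im[y0:y0+h,x0:x0+w],None,fx=k,fy=k,interpolation=cv2.INTER_CUBIC))
a=cv2.resize(t[215:290,85:195],(770,525),interpolation=cv2.INTER_CUBIC);cv2.imwrite("pics/th.png",a)
c(t,415,250,90,70,8,"tr.png"); c(s,205,145,95,70,8,"sh.png"); c(s,335,295,85,75,8,"sr.png")
E
```

```text
(no output)
```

View pics/th.png

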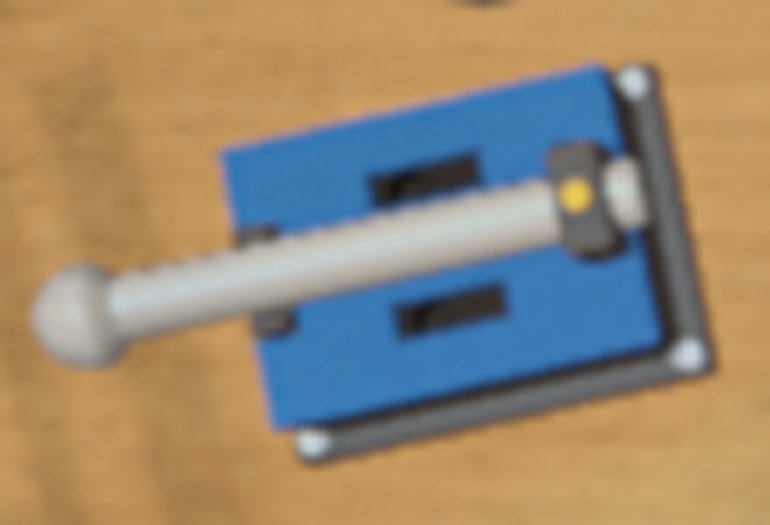

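View pics/tr.png

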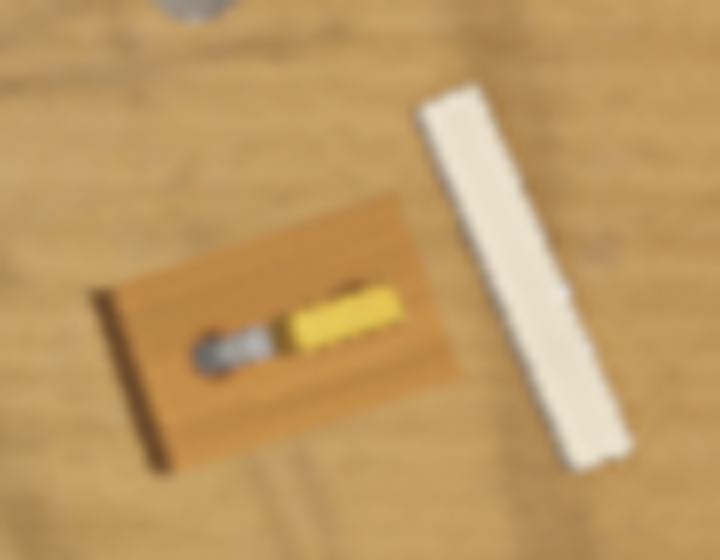

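View pics/sh.png

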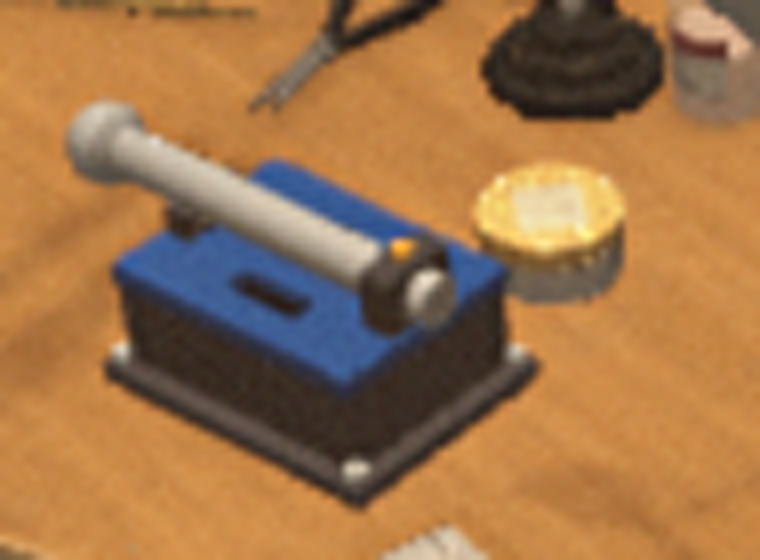

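View pics/sr.png

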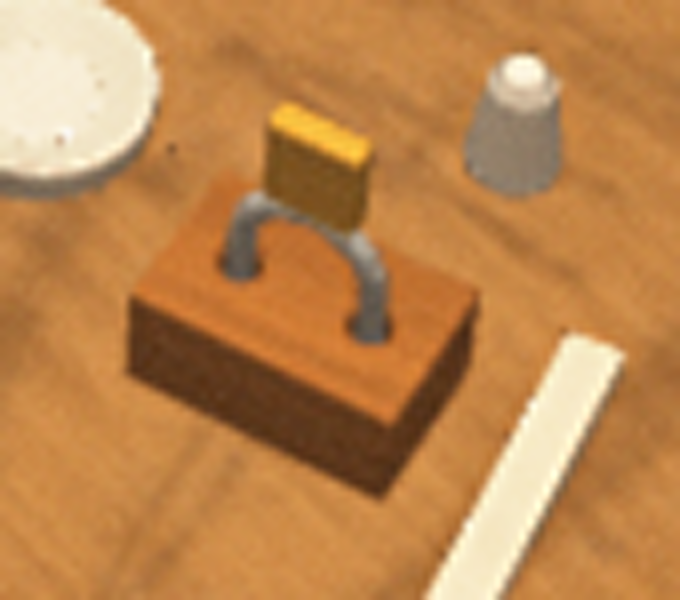

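```bash
cat > h.py <<'E'
import numpy as np, cv2
from workcell import env
P={}
def cam(n):
    if n not in P: P[n]=env.camera_params(n)
    p=P[n]; f=240/np.tan(np.radians(p['fov_y']/2)); return f,p['cx'],p['cy'],np.array(p['pose'])
def ray(n,uv):
    f,cx,cy,T=cam(n); d=T[:3,:3]@np.array([(uv[0]-cx)/f,(uv[1]-cy)/f,1]); return T[:3,3],d/np.linalg.norm(d)
def onz(n,uv,z):
    o,d=ray(n,uv); return o+d*(z-o[2])/d[2]
def tri(a,b):
    o1,d1=ray('top',a);o2,d2=ray('scene',b)
    A=np.stack([d1,-d2],1); t=np.linalg.lstsq(A,o2-o1,rcond=None)[0]
    p,q=o1+d1*t[0],o2+d2*t[1]; return (p+q)/2,np.linalg.norm(p-q)
def proj(n,p):
    f,cx,cy,T=cam(n); c=T[:3,:3].T@(np.array(p,float)-T[:3,3]); return np.array([cx+f*c[0]/c[2],cy+f*c[1]/c[2]])
E
python3 - <<'E'
from h import *
t=cv2.imread("pics/top0.png"); s=cv2.imread("pics/scene0.png")
def comps(im,lo,hi,roi,amin=8):
    x,y,w,h=roi; k=6
    c=cv2.resize(im[y:y+h,x:x+w],None,fx=k,fy=k,interpolation=cv2.INTER_LINEAR)
    m=cv2.inRange(cv2.cvtColor(c,cv2.COLOR_BGR2HSV),lo,hi)
    cs,_=cv2.findContours(m,cv2.RETR_EXTERNAL,cv2.CHAIN_APPROX_NONE)
    out=[]
    for q in cs:
        a=cv2.contourArea(q)/k/k
        if a<amin: continue
        q=(q.reshape(-1,2)+.5)/k-.5+[x,y]
        r=cv2.minAreaRect(q.astype(np.float32)); M=cv2.moments(q.astype(np.float32)); out.append((a,(M['m10']/M['m00'],M['m01']/M['m00']),r))
    return out
for n,im,roiH,roiR,roiL in(("top",t,(85,215,110,75),(440,275,40,30),(0,0,0,0)),("scene",s,(205,145,95,70),(360,305,25,20),(0,0,0,0))):
    print(n)
    for c in comps(im,(100,120,60),(125,255,255),roiH): print(' blue',np.round(c[0],1),np.round(c[1],2),c[2])
    # dark slots
    for c in comps(im,(0,0,0),(180,255,85),roiH): print(' dark',np.round(c[0],1),np.round(c[1],2),np.round(np.r_[c[2][0],c[2][1],c[2][2]],2))
    for c in comps(im,(20,130,150),(35,255,255),roiR): print(' yel',np.round(c[0],1),np.round(c[1],2),np.round(np.r_[c[2][0],c[2][1],c[2][2]],2), np.round(onz(n,c[1],104),1), [np.round(onz(n,p,104)[:2],1).tolist() for p in cv2.boxPoints(c[2])])
E
```

```text
top
 blue 911.4 [150.29 262.13] ((150.23448181152344, 261.8620300292969), (17.36857032775879, 56.91167068481445), 77.24250030517578)
 blue 595.9 [144.5  236.02] ((145.2837371826172, 236.6282196044922), (12.93376350402832, 56.38291931152344), 77.1458969116211)
 dark 52.0 [148.87 258.93] [148.95 258.89   3.9   14.95  76.26]
 dark 11.8 [171.51 249.66] [171.09 249.9    3.62   6.37  48.81]
 dark 113.9 [164.42 264.43] [159.52 267.54  18.13  56.21  56.83]
 dark 52.6 [145.17 240.42] [145.27 240.41   4.    14.84  76.5 ]
 dark 22.0 [174.63 232.91] [174.61 232.75  10.58   2.81  79.05]
 yel 71.8 [457.49 289.19] [457.47 289.15   5.39  14.92  72.03] [ 475.6 -208.9  104. ] [[476.0, -193.1], [485.6, -221.5], [475.4, -224.7], [465.8, -196.2]]
scene
 blue 20.5 [263.47 178.55] ((263.9197692871094, 178.01101684570312), (6.22700834274292, 5.723359107971191), 74.05460357666016)
 blue 280.9 [237.38 182.08] ((237.32965087890625, 181.64881896972656), (34.85231018066406, 10.288782119750977), 26.13638687133789)
 blue 45.7 [245.82 169.84] ((246.0832977294922, 170.0), (19.453800201416016, 2.9814157485961914), 26.565021514892578)
 dark 90.1 [245.87 198.77] [244.64 198.85  17.2   53.    89.63]
 dark 20.6 [238.38 181.56] [238.27 181.55   9.42   2.69  24.9 ]
 dark 558.2 [245.67 190.38] [244.5  189.5   26.81  49.38  85.45]
 dark 12.5 [228.   172.64] [228.6  172.78   5.84   3.49   6.71]
 dark 246.7 [276.4  152.47] [276.17 151.92  14.67  22.17  90.  ]
 dark 31.3 [251.21 147.39] [252.5  147.67   6.17  13.83  90.  ]
 yel 22.2 [374.53 311.14] [374.43 311.06  11.64   2.49  25.94] [ 474.5 -210.7  104. ] [[467.7, -200.0], [473.6, -197.0], [481.2, -220.8], [475.3, -223.7]]
```

```bash
python3 - <<'E'
from h import *
t=cv2.imread("pics/top0.png"); s=cv2.imread("pics/scene0.png")
for z,p in((52,(148.95,258.89)),(52,(145.27,240.41))): print('slot top',np.round(onz('top',p,z),1))
print('slot scene',np.round(onz('scene',(238.3,181.55),52),1))
# deck outline from mask contour, rectified onto z=52 plane
def pts(n,im,roi,lo,hi,k=6):
    x,y,w,h=roi
    c=cv2.resize(im[y:y+h,x:x+w],None,fx=k,fy=k,interpolation=cv2.INTER_LINEAR)
    m=cv2.inRange(cv2.cvtColor(c,cv2.COLOR_BGR2HSV),lo,hi)
    cs,_=cv2.findContours(m,cv2.RETR_EXTERNAL,cv2.CHAIN_APPROX_NONE)
    q=np.vstack([q.reshape(-1,2) for q in cs if cv2.contourArea(q)>8*k*k])
    return (q+.5)/k-.5+[x,y]
for n,im,roi in(("top",t,(85,215,110,75)),("scene",s,(205,145,95,70))):
  for vlo in (90,110) if n=="top" else (60,90,110,130):
    q=pts(n,im,roi,(100,110,vlo),(125,255,255))
    w=np.array([onz(n,p,52)[:2] for p in q],np.float32)
    r=cv2.minAreaRect(w); print(n,vlo,np.round(np.r_[r[0],r[1],r[2]],1),np.round(cv2.boxPoints(r),1).tolist())
# bar head, bar triangulations: bar end centre etc
T=cam('top')[3]
E
```

```text
slot top [531.  420.1  52. ]
slot top [569.6 429.9  52. ]
slot scene [530.3 417.4  52. ]
top 90 [549.2 423.2  86.4 116.5  14.1] [[493.1000061035156, 469.1000061035156], [521.5, 356.20001220703125], [605.2999877929688, 377.29998779296875], [576.9000244140625, 490.20001220703125]]
top 110 [549.4 423.6  85.8 115.8  14.1] [[493.70001220703125, 469.29998779296875], [522.0, 357.0], [605.0999755859375, 377.8999938964844], [576.9000244140625, 490.20001220703125]]
scene 60 [550.2 421.8  86.  116.   14.1] [[494.3999938964844, 467.6000061035156], [522.5999755859375, 355.1000061035156], [606.0, 376.0], [577.7999877929688, 488.6000061035156]]
scene 90 [550.3 422.   86.  115.5  13.9] [[494.70001220703125, 467.70001220703125], [522.5, 355.6000061035156], [605.9000244140625, 376.29998779296875], [578.2000122070312, 488.3999938964844]]
scene 110 [550.9 422.8  84.9 114.   13.7] [[496.1000061035156, 468.1000061035156], [523.2000122070312, 357.29998779296875], [605.5999755859375, 377.3999938964844], [578.5999755859375, 488.20001220703125]]
scene 130 [551.4 423.7  83.4 112.4  13.7] [[497.6000061035156, 468.5], [524.0999755859375, 359.29998779296875], [605.2000122070312, 379.0], [578.5999755859375, 488.20001220703125]]
```

```bash
python3 - <<'E'
from h import *
for a,b in(((437,218),(378,206)),((197,212),(281,128)),((197,160),(292,110)),((436,165),(420,197)),((197,212),(281,120)),((120,93),(352,70))): print(a,b,np.round(tri(a,b)[0],0),round(tri(a,b)[1],1))
for n in('top','scene'):
  for p in [(475,-209,104),(549.7,422.6,74)]: print(n,proj(n,p))
E
python3 - <<'E'
import cv2
s=cv2.imread("pics/scene0.png"); cv2.imwrite("pics/lamp.png",cv2.resize(s[80:260,260:460],(800,720))[:600])
E
```

```text
(437, 218) (378, 206) [ 572. -123.  286.] 32.6
(197, 212) (281, 128) [594. 279. 267.] 4.8
(197, 160) (292, 110) [661. 288. 294.] 36.4
(436, 165) (420, 197) [ 678. -132.  260.] 16.9
(197, 212) (281, 120) [590. 273. 293.] 7.0
(120, 93) (352, 70) [835. 375. 309.] 119.8
top [457.55270552 289.5085106 ]
top [145.22832131 248.61485665]
scene [374.14840698 310.52490277]
scene [242.23036587 171.94665104]
```

View pics/lamp.png

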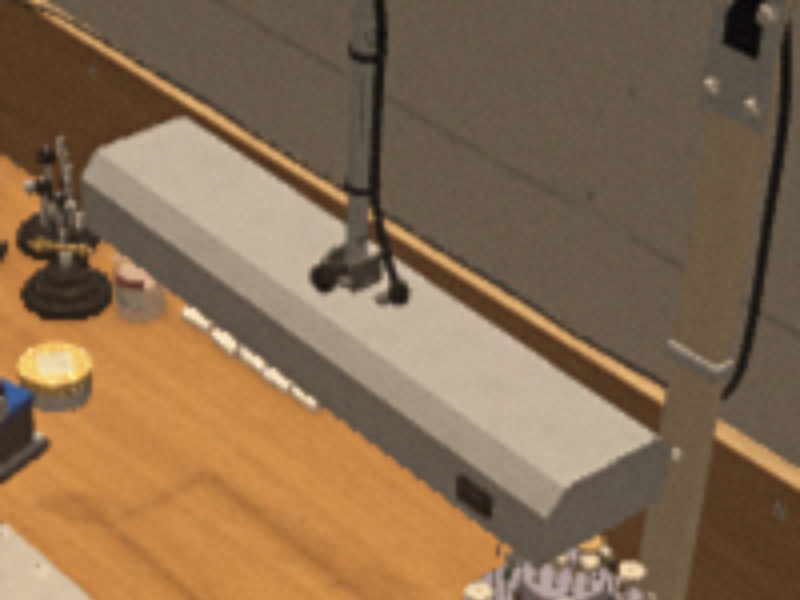

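```bash
python3 - <<'E'
from h import *
for a,b in(((436,217),(396,218)),((197,212),(281,133)),((437,217),(399,210))): print(a,b,np.round(tri(a,b)[0],0),round(tri(a,b)[1],1))
for z in(200,240,280): print(np.round(onz('top',(436,217),z)),np.round(onz('top',(197,214),z)))
E
```

```text
(436, 217) (396, 218) [ 593. -138.  248.] 3.1
(197, 212) (281, 133) [596. 283. 250.] 3.3
(437, 217) (399, 210) [ 593. -138.  268.] 5.5
[ 603. -148.  200.] [600. 294. 200.]
[ 596. -140.  240.] [593. 286. 240.]
[ 588. -132.  280.] [586. 278. 280.]
```

>>> {"op": "drive_tool", "data": {
  "motion": [
    [[0.006, -0.017, 0], [0, 0, -0.02]],
    [[0.0117, -0.0337, 0], [0, 0, -0.0393]],
    [[0.0117, -0.0337, 0], [0, 0, -0.0393]],
    [[0.0117, -0.0337, 0], [0, 0, -0.0393]],
    [[0.0117, -0.0337, 0], [0, 0, -0.0393]],
    [[0.0117, -0.0337, 0], [0, 0, -0.0393]],
    [[0.0117, -0.0337, 0], [0, 0, -0.0393]],
    [[0.0117, -0.0337, 0], [0, 0, -0.0393]],
    [[0.0117, -0.0337, 0], [0, 0, -0.0393]],
    [[0.0117, -0.0337, 0], [0, 0, -0.0393]]
  ],
  "claw": 0.6
}}

```text
time_s: 0.93
ee_pos: [329.2, 210.1, 213.8]
ee_rot: [180.0, 0.0, 46.2]
force: [1.3, 0.3, 0.2]
gripper_width: 54.6
```

>>> {"op": "drive_tool", "data": {
  "motion": [
    [[0.0117, -0.0337, 0], [0, 0, -0.0393]],
    [[0.0117, -0.0337, 0], [0, 0, -0.0393]],
    [[0.0117, -0.0337, 0], [0, 0, -0.0393]],
    [[0.0117, -0.0337, 0], [0, 0, -0.0393]],
    [[0.0117, -0.0337, 0], [0, 0, -0.0393]],
    [[0.0117, -0.0337, 0], [0, 0, -0.0393]],
    [[0.0117, -0.0337, 0], [0, 0, -0.0393]],
    [[0.0117, -0.0337, 0], [0, 0, -0.0393]],
    [[0.0117, -0.0337, 0], [0, 0, -0.0393]],
    [[0.0117, -0.0337, 0], [0, 0, -0.0393]]
  ]
}}

```text
time_s: 1.77
ee_pos: [446.2, -127.0, 213.7]
ee_rot: [-180.0, 0.0, 23.6]
force: [0.0, 0.2, -0.2]
gripper_width: 55.0
```

>>> {"op": "drive_tool", "data": {
  "motion": [
    [[0.0117, -0.0337, 0], [0, 0, -0.0393]],
    [[0.0117, -0.0337, 0], [0, 0, -0.0393]],
    [[0.006, -0.0168, 0], [0, 0, -0.0195]],
    [[0, 0, -0.015], [0, 0, 0]],
    [[0, 0, -0.02], [0, 0, 0]],
    [[0, 0, -0.02], [0, 0, 0]],
    [[0, 0, -0.015], [0, 0, 0]],
    [[0, 0, -0.01], [0, 0, 0]],
    [[0, 0, 0], [0, 0, 0]],
    [[0, 0, 0], [0, 0, 0]]
  ]
}}

```text
time_s: 2.6
ee_pos: [475.6, -209.3, 133.9]
ee_rot: [-180.0, 0.0, 18.2]
force: [0.3, 0.3, -0.6]
gripper_width: 54.9
```

```bash
python3 - <<'E'
from workcell import env
import cv2
s=env.state();print(s['time_s'],s['ee_pos'],s['ee_rot'],s['force'],s['qpos'])
for n in("scene","top"):
    im=env.grab_frame(n)[:,:,::-1]; cv2.imwrite(f"pics/{n}1.png",im)
    x,y=(310,230) if n=="scene" else (400,220)
    cv2.imwrite(f"pics/{n}1c.png",cv2.resize(im[y:y+150,x:x+150],(600,600),interpolation=cv2.INTER_CUBIC))
E
```

```text
2.6 [ 475.64442445 -209.34073499  133.86375598] [-1.79972618e+02  2.27721060e-02  1.81780974e+01] [ 0.25468537  0.28344137 -0.62746932] [-2.50261051e+01  1.72094375e+01  1.03741960e+02  5.09323154e-03
  5.90839477e+01 -4.32068153e+01]
```

View pics/scene1c.png

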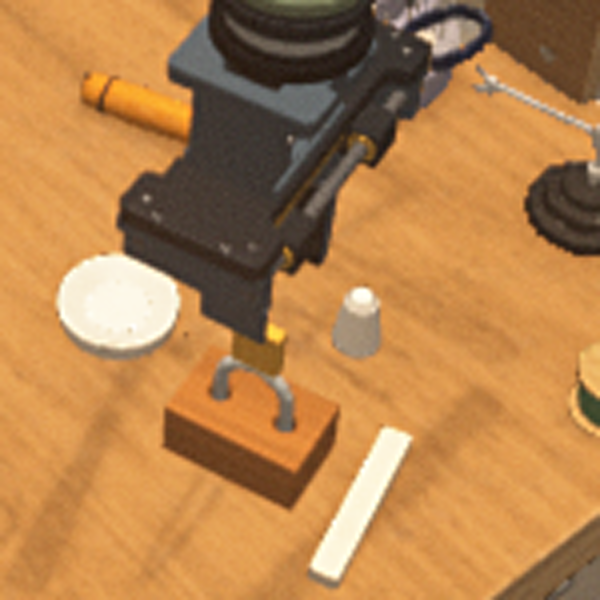

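View pics/top1c.png

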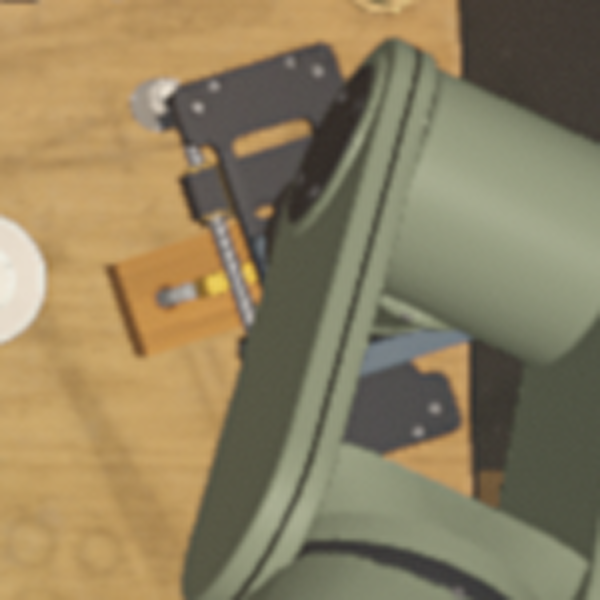

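The scene view shows the open fingers centred over the lug (crop 260,345) and clear of the cone and dish. I'll go down and close.

>>> {"op": "drive_tool", "data": {
  "motion": [
    [[0, 0, -0.01], [0, 0, 0]],
    [[0, 0, -0.012], [0, 0, 0]],
    [[0, 0, -0.012], [0, 0, 0]],
    [[0, 0, -0.012], [0, 0, 0]],
    [[0, 0, -0.01], [0, 0, 0]],
    [[0, 0, -0.005], [0, 0, 0]],
    [[0, 0, 0], [0, 0, 0]],
    [[0, 0, 0], [0, 0, 0]],
    [[0, 0, 0], [0, 0, 0]],
    [[0, 0, 0], [0, 0, 0]]
  ]
}}

```text
time_s: 3.53
ee_pos: [476.2, -209.6, 73.6]
ee_rot: [179.9, -0.1, 18.2]
force: [0.5, 0.7, 0.2]
gripper_width: 54.6
```

>>> {"op": "drive_tool", "data": {
  "motion": [
    [[0, 0, 0], [0, 0, 0]],
    [[0, 0, 0], [0, 0, 0]],
    [[0, 0, 0], [0, 0, 0]],
    [[0, 0, 0], [0, 0, 0]],
    [[0, 0, 0], [0, 0, 0]],
    [[0, 0, 0], [0, 0, 0]],
    [[0, 0, 0], [0, 0, 0]],
    [[0, 0, 0], [0, 0, 0]],
    [[0, 0, 0], [0, 0, 0]],
    [[0, 0, 0], [0, 0, 0]]
  ],
  "claw": 0,
  "force": 40
}}

```text
time_s: 4.37
ee_pos: [475.7, -209.4, 73.0]
ee_rot: [180.0, -0.0, 18.2]
force: [1.0, -0.3, -0.6]
gripper_width: 9.9
```

>>> {"op": "drive_tool", "data": {
  "motion": [
    [[0, 0, 0.004], [0, 0, 0]],
    [[0, 0, 0.008], [0, 0, 0]],
    [[0, 0, 0.012], [0, 0, 0]],
    [[0, 0, 0.012], [0, 0, 0]],
    [[0, 0, 0.012], [0, 0, 0]],
    [[0, 0, 0.018], [0, 0, 0]],
    [[0, 0, 0.022], [0, 0, 0]],
    [[0, 0, 0.022], [0, 0, 0]],
    [[0, 0, 0.02], [0, 0, 0]],
    [[0, 0, 0.01], [0, 0, 0]]
  ]
}}

```text
time_s: 5.2
ee_pos: [476.6, -209.8, 216.1]
ee_rot: [179.8, -0.2, 18.2]
force: [0.5, -0.4, -2.1]
gripper_width: 9.4
```

>>> {"op": "drive_tool", "data": {
  "motion": [
    [[-0.0019, 0.017, 0], [0, 0, 0.0375]],
    [[-0.0038, 0.0341, 0], [0, 0, 0.075]],
    [[-0.0038, 0.0341, 0], [0, 0, 0.075]],
    [[-0.0038, 0.0341, 0], [0, 0, 0.075]],
    [[-0.0038, 0.0341, 0], [0, 0, 0.075]],
    [[-0.0038, 0.0341, 0], [0, 0, 0.075]],
    [[-0.0038, 0.0341, 0], [0, 0, 0.075]],
    [[-0.0038, 0.0341, 0], [0, 0, 0.075]],
    [[-0.0038, 0.0341, 0], [0, 0, 0.075]],
    [[-0.0038, 0.0341, 0], [0, 0, 0.075]]
  ]
}}

```text
time_s: 6.03
ee_pos: [438.6, 116.0, 212.9]
ee_rot: [-180.0, 0.0, 59.2]
force: [0.2, -0.2, -2.6]
gripper_width: 9.9
```

>>> {"op": "drive_tool", "data": {
  "motion": [
    [[-0.0038, 0.0341, 0], [0, 0, 0.075]],
    [[-0.0038, 0.0341, 0], [0, 0, 0.075]],
    [[0, 0.017, 0], [0, 0, 0.0375]],
    [[0.015, 0.0278, 0], [0, 0, 0.075]],
    [[0.015, 0.0278, 0], [0, 0, 0.075]],
    [[0.015, 0.0278, 0], [0, 0, 0.075]],
    [[0.015, 0.0278, 0], [0, 0, 0.075]],
    [[0.015, 0.0278, 0], [0, 0, 0.075]],
    [[0.015, 0.0278, 0], [0, 0, 0.075]],
    [[0.015, 0.0278, 0], [0, 0, 0.075]]
  ]
}}

```text
time_s: 6.87
ee_pos: [537.1, 395.5, 212.3]
ee_rot: [-179.9, 0.0, 100.0]
force: [1.1, 0.1, -1.3]
gripper_width: 9.6
```

>>> {"op": "drive_tool", "data": {
  "motion": [
    [[0.015, 0.0278, 0], [0, 0, 0.075]],
    [[0, 0, 0], [0, 0, 0]],
    [[0, 0, -0.01], [0, 0, 0]],
    [[0, 0, -0.01], [0, 0, 0]],
    [[0, 0, -0.01], [0, 0, 0]],
    [[0, 0, -0.01], [0, 0, 0]],
    [[0, 0, -0.01], [0, 0, 0]],
    [[0, 0, 0], [0, 0, 0]],
    [[0, 0, 0], [0, 0, 0]],
    [[0, 0, 0], [0, 0, 0]]
  ]
}}

```text
time_s: 7.7
ee_pos: [552.2, 422.1, 163.5]
ee_rot: [180.0, -0.0, 104.1]
force: [-0.1, -0.9, -1.9]
gripper_width: 9.8
```

```bash
python3 - <<'E'
from workcell import env
import cv2
s=env.state();print(s['time_s'],s['ee_pos'],s['ee_rot'],s['force'],s['torque'])
for n in("scene","top"):
    im=env.grab_frame(n)[:,:,::-1]; cv2.imwrite(f"pics/{n}2.png",im)
    x,y,w=(190,90,120) if n=="scene" else (80,190,120)
    cv2.imwrite(f"pics/{n}2c.png",cv2.resize(im[y:y+w,x:x+w],(600,600),interpolation=cv2.INTER_CUBIC))
E
```

```text
7.7 [552.21413645 422.06265019 163.46752862] [ 1.79953052e+02 -2.74081391e-02  1.04100319e+02] [-0.09378611 -0.85431782 -1.94995861] [0.03506135 0.03071715 0.00968043]
```

View pics/scene2c.png

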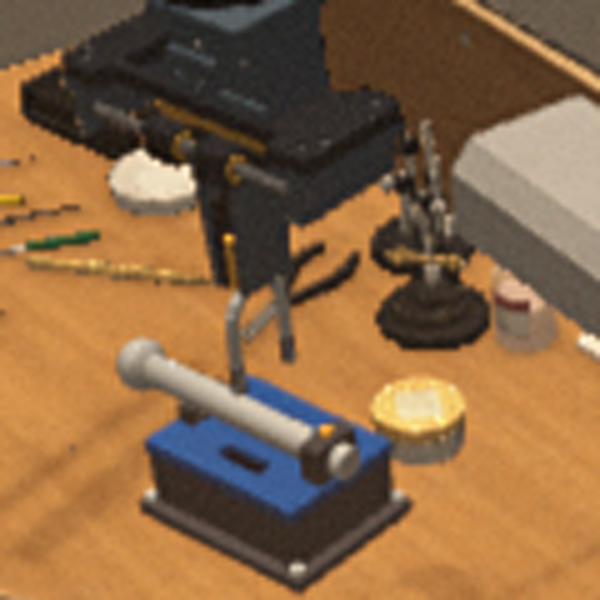

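View pics/top2c.png

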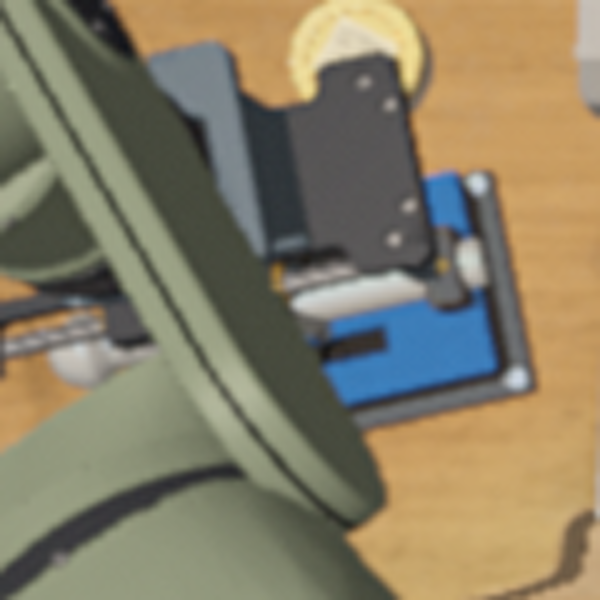

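The scene view shows the bolt hanging upright over the bar, with its tips at about crop (237,387) and (288,358). I'll compare the leg axes with their projected positions.

```bash
python3 - <<'E'
from h import *
im=cv2.imread("pics/scene2.png")
T=np.array([552.2,422.06,163.5]); a=np.radians(104.1-90)
y=np.array([np.cos(a),np.sin(a),0])
for sgn in(-1,1):
    for h in(2,15,30): 
        p=T+[0,0,-65+h]+sgn*20*y; u=proj('scene',p); print(sgn,h,np.round(u,1))
x,yy,w,h=225,140,36,36
cv2.imwrite("pics/legs.png",cv2.resize(im[yy:yy+h,x:x+w],None,fx=16,fy=16,interpolation=cv2.INTER_NEAREST))
E
```

```text
-1 2 [237.2 167.3]
-1 15 [236.7 163.4]
-1 30 [236.1 158.9]
1 2 [246.9 160.8]
1 15 [246.5 157. ]
1 30 [246.  152.5]
```

View pics/legs.png

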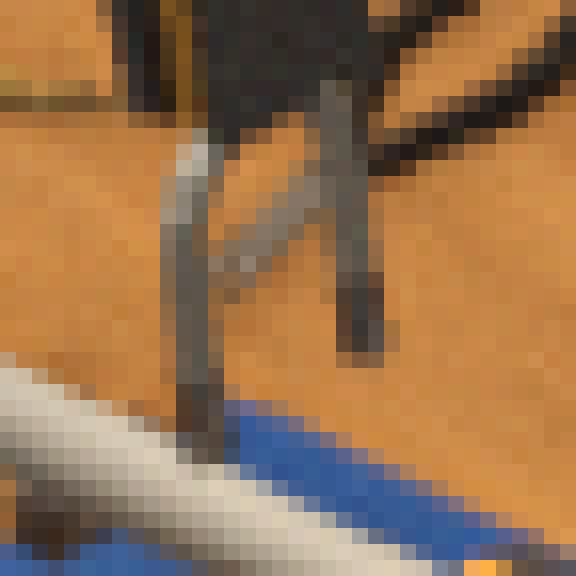

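>>> {"op": "drive_tool", "data": {
  "motion": [
    [[-0.0027, 0, 0], [0, 0, 0]],
    [[0, 0, -0.006], [0, 0, 0]],
    [[0, 0, -0.007], [0, 0, 0]],
    [[0, 0, -0.007], [0, 0, 0]],
    [[0, 0, -0.007], [0, 0, 0]],
    [[0, 0, -0.007], [0, 0, 0]],
    [[0, 0, -0.005], [0, 0, 0]],
    [[0, 0, -0.002], [0, 0, 0]],
    [[0, 0, 0], [0, 0, 0]],
    [[0, 0, 0], [0, 0, 0]]
  ]
}}

```text
time_s: 8.63
ee_pos: [549.4, 422.2, 122.0]
ee_rot: [180.0, -0.0, 104.1]
force: [0.5, 0.6, -2.2]
gripper_width: 10.4
```

```bash
python3 - <<'E'
from workcell import env
import cv2,numpy as np
s=env.state();print(s['time_s'],s['ee_pos'],s['ee_rot'],s['force'],s['torque'])
im=env.grab_frame("scene")[:,:,::-1]; cv2.imwrite("pics/scene3.png",im)
a=cv2.resize(im[140:200,210:280],(700,600),interpolation=cv2.INTER_CUBIC); cv2.imwrite("pics/s3c.png",a)
t=cv2.imread("pics/top0.png")[225:275,120:180]; t=np.clip(t.astype(float)*3,0,255).astype(np.uint8)
cv2.imwrite("pics/enh.png",cv2.resize(t,None,fx=12,fy=12,interpolation=cv2.INTER_NEAREST))
E
```

```text
8.6333 [549.42427387 422.18506949 121.98325705] [ 1.79989264e+02 -9.78010627e-03  1.04118194e+02] [ 0.54190751  0.57113238 -2.16654312] [0.00158858 0.0073158  0.03854302]
```

View pics/s3c.png

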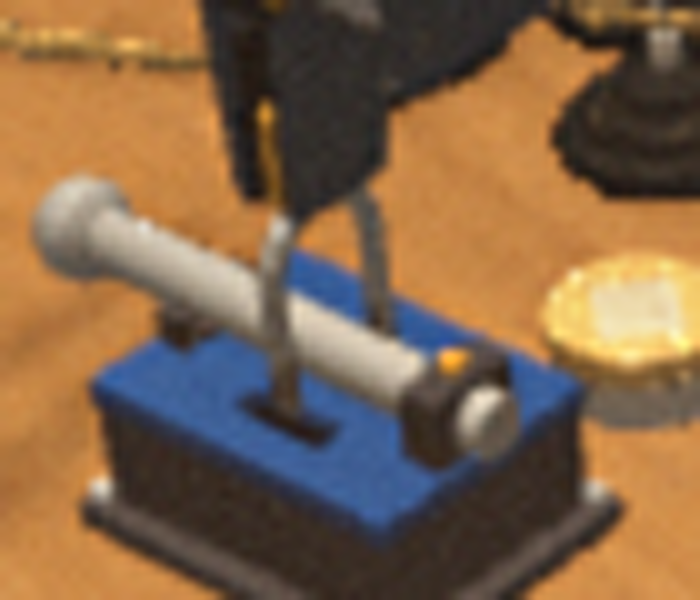

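View pics/enh.png

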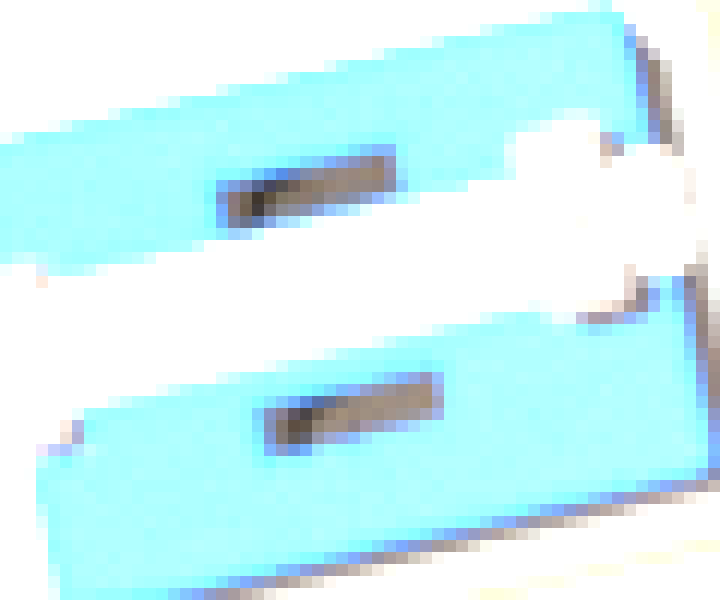

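The scene view shows both tips at the slots: the near leg at crop (287,410) lies inside the near slot. In the enhanced top view each slot has a dark patch at its head end, near crop (305,425) and (260,200), which may be the plate's holes. I'll convert those patches to holder coordinates.

```bash
python3 - <<'E'
from h import *
H=np.array([549.7,422.6]); a=np.radians(104.1); X=np.array([np.cos(a),np.sin(a)]);Y=np.array([-np.sin(a),np.cos(a)])
t=cv2.imread("pics/top0.png").astype(float).mean(2)
for y in(20,-20):
  for dy in(-2,0,2):
    row=[]
    for x in range(-18,20,2):
        w=H+X*x+Y*(y+dy); u=proj('top',[*w,40]); row.append(int(round(cv2.getRectSubPix(t.astype(np.float32),(1,1),(float(u[0]),float(u[1])))[0,0])))
    print(y+dy,row)
print(list(range(-18,20,2)))
for x in(-17,17): print(x,[np.round(( onz('top',proj('top',[*(H+X*x+Y*y),52]),40)[:2]-H)@np.stack([X,Y],1),1) for y in(20,-20)])
E
```

```text
18 [121, 123, 117, 93, 64, 51, 50, 50, 50, 48, 49, 49, 47, 48, 48, 43, 31, 30, 40]
20 [121, 122, 116, 97, 73, 61, 61, 62, 61, 59, 59, 60, 58, 59, 59, 58, 48, 47, 53]
22 [121, 121, 118, 106, 94, 88, 89, 89, 87, 86, 88, 87, 84, 84, 88, 87, 80, 79, 83]
-22 [119, 120, 114, 94, 65, 48, 45, 47, 47, 47, 47, 42, 44, 44, 44, 37, 26, 31, 41]
-20 [119, 119, 113, 95, 74, 65, 61, 58, 59, 61, 63, 59, 56, 60, 62, 59, 50, 49, 55]
-18 [126, 130, 123, 109, 102, 106, 103, 98, 93, 97, 102, 100, 94, 95, 101, 102, 96, 90, 92]
[-18, -16, -14, -12, -10, -8, -6, -4, -2, 0, 2, 4, 6, 8, 10, 12, 14, 16, 18]
-17 [array([-14.2,  18. ]), array([-14.2, -22.4])]
17 [array([20.1, 18. ]), array([ 20.1, -22.4])]
```

>>> {"op": "drive_tool", "data": {
  "motion": [
    [[0, 0, -0.001], [0, 0, 0]],
    [[0, 0, -0.001], [0, 0, 0]],
    [[0, 0, -0.001], [0, 0, 0]],
    [[0, 0, -0.001], [0, 0, 0]],
    [[0, 0, -0.001], [0, 0, 0]],
    [[0, 0, -0.001], [0, 0, 0]],
    [[0, 0, -0.0005], [0, 0, 0]],
    [[0, 0, -0.0005], [0, 0, 0]],
    [[0, 0, 0], [0, 0, 0]],
    [[0, 0, 0], [0, 0, 0]]
  ]
}}

```text
time_s: 9.52
ee_pos: [549.8, 422.3, 114.8]
ee_rot: [179.9, -0.0, 104.1]
force: [2.0, -0.4, -1.2]
gripper_width: 9.6
```

>>> {"op": "drive_tool", "data": {
  "motion": [
    [[0, 0, -0.001], [0, 0, 0]],
    [[0, 0, -0.001], [0, 0, 0]],
    [[0, 0, -0.001], [0, 0, 0]],
    [[0, 0, -0.001], [0, 0, 0]],
    [[0, 0, -0.001], [0, 0, 0]],
    [[0, 0, -0.001], [0, 0, 0]],
    [[0, 0, -0.001], [0, 0, 0]],
    [[0, 0, 0], [0, 0, 0]],
    [[0, 0, 0], [0, 0, 0]],
    [[0, 0, 0], [0, 0, 0]]
  ]
}}

```text
time_s: 10.35
ee_pos: [549.8, 422.3, 108.0]
ee_rot: [179.9, -0.0, 104.1]
force: [3.9, 1.4, -1.7]
gripper_width: 9.8
```

```bash
python3 - <<'E'
from workcell import env
s=env.state();print(s['time_s'],s['ee_pos'],s['ee_rot'],s['force'],s['torque'])
E
```

```text
10.35 [549.79494084 422.2951666  108.03720277] [ 1.79927271e+02 -2.09265385e-02  1.04118127e+02] [ 3.88977634  1.40206887 -1.70693098] [ 0.33164992 -1.07000955  0.01229818]
```

>>> {"op": "drive_tool", "data": {
  "motion": [
    [[0.0005, 0.00012, 0], [0, 0, 0]],
    [[0.0005, 0.00012, 0], [0, 0, 0]],
    [[0.0005, 0.00012, 0], [0, 0, 0]],
    [[0, 0, 0], [0, 0, 0]],
    [[0, 0, 0], [0, 0, 0]],
    [[0, 0, 0], [0, 0, 0]],
    [[0, 0, 0], [0, 0, 0]],
    [[0, 0, 0], [0, 0, 0]],
    [[0, 0, 0], [0, 0, 0]],
    [[0, 0, 0], [0, 0, 0]]
  ]
}}

```text
time_s: 11.18
ee_pos: [550.2, 422.2, 107.6]
ee_rot: [-179.9, 0.0, 104.1]
force: [0.7, 0.7, -2.0]
gripper_width: 9.7
```

```bash
python3 - <<'E'
from workcell import env
s=env.state();print(s['time_s'],s['ee_pos'],s['ee_rot'],s['force'],s['torque'])
E
```

```text
11.1833 [550.23496625 422.21542293 107.62682364] [-1.79914959e+02  1.70237820e-02  1.04117719e+02] [ 0.67769969  0.70717773 -1.97671477] [ 0.05961417 -0.10427627 -0.02483404]
```

>>> {"op": "drive_tool", "data": {
  "motion": [
    [[0.0004, 0.0001, 0], [0, 0, 0]],
    [[0.0004, 0.0001, 0], [0, 0, 0]],
    [[0, 0, 0], [0, 0, 0]],
    [[0, 0, -0.0008], [0, 0, 0]],
    [[0, 0, -0.0008], [0, 0, 0]],
    [[0, 0, -0.0008], [0, 0, 0]],
    [[0, 0, -0.0008], [0, 0, 0]],
    [[0, 0, 0], [0, 0, 0]],
    [[0, 0, 0], [0, 0, 0]],
    [[0, 0, 0], [0, 0, 0]]
  ]
}}

```text
time_s: 12.02
ee_pos: [551.5, 422.6, 105.0]
ee_rot: [-180.0, -0.0, 104.1]
force: [-0.6, -0.2, 0.9]
gripper_width: 9.9
```

```bash
python3 - <<'E'
from workcell import env
s=env.state();print(s['time_s'],s['ee_pos'],s['ee_rot'],s['force'],s['torque'])
E
```

```text
12.0167 [551.50508409 422.58574922 104.9764291 ] [-1.79994455e+02 -1.98695163e-03  1.04116099e+02] [-0.5998625  -0.22685664  0.91839924] [-0.1064645   0.17460186  0.01814112]
```

Contact shows at tip height 40 mm, about 3 N on the plate. I'll slide toward the head under light pressure.

>>> {"op": "drive_tool", "data": {
  "motion": [
    [[0, 0, -0.0006], [0, 0, 0]],
    [[-0.00024, 0.00097, 0], [0, 0, 0]],
    [[-0.00024, 0.00097, 0], [0, 0, 0]],
    [[-0.00024, 0.00097, 0], [0, 0, 0]],
    [[-0.00024, 0.00097, 0], [0, 0, 0]],
    [[0, 0, 0], [0, 0, 0]],
    [[0, 0, 0], [0, 0, 0]],
    [[0, 0, 0], [0, 0, 0]],
    [[0, 0, 0], [0, 0, 0]],
    [[0, 0, 0], [0, 0, 0]]
  ]
}}

```text
time_s: 12.85
ee_pos: [551.3, 425.7, 104.9]
ee_rot: [179.9, 0.1, 104.1]
force: [0.6, -4.8, 5.1]
gripper_width: 9.6
```

```bash
cat > st.py <<'E'
from workcell import env
import numpy as np
s=env.state(); a=np.radians(104.1); X=np.array([np.cos(a),np.sin(a)]);Y=np.array([-np.sin(a),np.cos(a)])
d=s['ee_pos'][:2]-[549.7,422.6]; f=s['force']; t=s['torque']
print('t %.2f hx %.2f hy %.2f z %.2f tips %.2f | Fx %.2f Fy %.2f Fz %.2f | Tx %.2f Ty %.2f Tz %.2f'%(s['time_s'],d@X,d@Y,s['ee_pos'][2],s['ee_pos'][2]-65,f[:2]@X,f[:2]@Y,f[2],t[:2]@X,t[:2]@Y,t[2]),s['ee_rot'].round(2))
E
python3 st.py
```

```text
t 12.85 hx 2.62 hy -2.34 z 104.91 tips 39.91 | Fx -4.81 Fy 0.61 Fz 5.09 | Tx 0.23 Ty 1.12 Tz 0.02 [1.7993e+02 9.0000e-02 1.0413e+02]
```

>>> {"op": "drive_tool", "data": {
  "motion": [
    [[0, 0, 0.0004], [0, 0, 0]],
    [[-0.00017, 0.00068, 0], [0, 0, 0]],
    [[-0.00017, 0.00068, 0], [0, 0, 0]],
    [[-0.00017, 0.00068, 0], [0, 0, 0]],
    [[-0.00017, 0.00068, 0], [0, 0, 0]],
    [[-0.00017, 0.00068, 0], [0, 0, 0]],
    [[0, 0, 0], [0, 0, 0]],
    [[0, 0, 0], [0, 0, 0]],
    [[0, 0, 0], [0, 0, 0]],
    [[0, 0, 0], [0, 0, 0]]
  ]
}}

```text
time_s: 13.68
ee_pos: [550.2, 430.0, 104.8]
ee_rot: [179.9, 0.0, 104.1]
force: [2.1, -4.5, 5.0]
gripper_width: 9.8
```

```bash
python3 st.py
```

```text
t 13.68 hx 7.06 hy -2.25 z 104.85 tips 39.85 | Fx -4.92 Fy -0.94 Fz 5.01 | Tx -0.07 Ty 1.10 Tz -0.01 [179.94   0.   104.13]
```

>>> {"op": "drive_tool", "data": {
  "motion": [
    [[-0.00017, 0.00068, 0], [0, 0, 0]],
    [[-0.00017, 0.00068, 0], [0, 0, 0]],
    [[-0.00017, 0.00068, 0], [0, 0, 0]],
    [[-0.00017, 0.00068, 0], [0, 0, 0]],
    [[-0.00017, 0.00068, 0], [0, 0, 0]],
    [[0, 0, 0], [0, 0, 0]],
    [[0, 0, 0], [0, 0, 0]],
    [[0, 0, 0], [0, 0, 0]],
    [[0, 0, 0], [0, 0, 0]],
    [[0, 0, 0], [0, 0, 0]]
  ]
}}

```text
time_s: 14.52
ee_pos: [548.7, 433.5, 104.3]
ee_rot: [-180.0, -0.0, 104.1]
force: [-0.2, 0.6, -1.9]
gripper_width: 10.0
```

```bash
python3 st.py
```

```text
t 14.52 hx 10.81 hy -1.71 z 104.32 tips 39.32 | Fx 0.64 Fy 0.03 Fz -1.87 | Tx 0.00 Ty -0.03 Tz 0.00 [-1.7998e+02 -2.0000e-02  1.0412e+02]
```

The contact force vanished at hx≈10.8 and the tips dropped below 40 mm, so the holes are found. I'll go down carefully.

>>> {"op": "drive_tool", "data": {
  "motion": [
    [[0, 0, -0.0005], [0, 0, 0]],
    [[0, 0, -0.0005], [0, 0, 0]],
    [[0, 0, -0.0005], [0, 0, 0]],
    [[0, 0, -0.0005], [0, 0, 0]],
    [[0, 0, -0.0005], [0, 0, 0]],
    [[0, 0, 0], [0, 0, 0]],
    [[0, 0, 0], [0, 0, 0]],
    [[0, 0, 0], [0, 0, 0]],
    [[0, 0, 0], [0, 0, 0]],
    [[0, 0, 0], [0, 0, 0]]
  ]
}}

```text
time_s: 15.35
ee_pos: [548.9, 433.3, 102.1]
ee_rot: [180.0, -0.0, 104.1]
force: [0.1, 0.3, -2.2]
gripper_width: 9.8
```

```bash
python3 st.py
```

```text
t 15.35 hx 10.61 hy -1.86 z 102.08 tips 37.08 | Fx 0.23 Fy -0.19 Fz -2.22 | Tx -0.01 Ty -0.07 Tz 0.01 [180.    -0.   104.12]
```

>>> {"op": "drive_tool", "data": {
  "motion": [
    [[0, 0, -0.0008], [0, 0, 0]],
    [[0, 0, -0.0008], [0, 0, 0]],
    [[0, 0, -0.0008], [0, 0, 0]],
    [[0, 0, -0.0008], [0, 0, 0]],
    [[0, 0, -0.0008], [0, 0, 0]],
    [[0, 0, -0.0008], [0, 0, 0]],
    [[0, 0, -0.0008], [0, 0, 0]],
    [[0, 0, 0], [0, 0, 0]],
    [[0, 0, 0], [0, 0, 0]],
    [[0, 0, 0], [0, 0, 0]]
  ]
}}

```text
time_s: 16.18
ee_pos: [549.0, 433.3, 96.5]
ee_rot: [180.0, -0.0, 104.1]
force: [0.0, -0.4, -2.8]
gripper_width: 9.9
```

```bash
python3 st.py
```

```text
t 16.18 hx 10.60 hy -1.90 z 96.51 tips 31.51 | Fx -0.38 Fy 0.05 Fz -2.82 | Tx -0.07 Ty -0.09 Tz -0.05 [ 1.7999e+02 -1.0000e-02  1.0411e+02]
```

>>> {"op": "drive_tool", "data": {
  "motion": [
    [[0, 0, -0.0012], [0, 0, 0]],
    [[0, 0, -0.0012], [0, 0, 0]],
    [[0, 0, -0.0012], [0, 0, 0]],
    [[0, 0, -0.0012], [0, 0, 0]],
    [[0, 0, -0.0012], [0, 0, 0]],
    [[0, 0, -0.0012], [0, 0, 0]],
    [[0, 0, -0.0012], [0, 0, 0]],
    [[0, 0, -0.0012], [0, 0, 0]],
    [[0, 0, -0.0012], [0, 0, 0]],
    [[0, 0, -0.001], [0, 0, 0]]
  ]
}}

```text
time_s: 17.02
ee_pos: [548.9, 433.3, 84.5]
ee_rot: [-180.0, -0.0, 104.1]
force: [-0.4, -0.4, -2.8]
gripper_width: 10.1
```

```bash
python3 st.py
```

```text
t 17.02 hx 10.60 hy -1.83 z 84.51 tips 19.51 | Fx -0.27 Fy 0.52 Fz -2.80 | Tx 0.02 Ty -0.05 Tz -0.03 [-179.99   -0.    104.12]
```

>>> {"op": "drive_tool", "data": {
  "motion": [
    [[0, 0, -0.0007], [0, 0, 0]],
    [[0, 0, -0.0007], [0, 0, 0]],
    [[0, 0, -0.0007], [0, 0, 0]],
    [[0, 0, -0.0007], [0, 0, 0]],
    [[0, 0, -0.0006], [0, 0, 0]],
    [[0, 0, -0.0006], [0, 0, 0]],
    [[0, 0, -0.0004], [0, 0, 0]],
    [[0, 0, 0], [0, 0, 0]],
    [[0, 0, 0], [0, 0, 0]],
    [[0, 0, 0], [0, 0, 0]]
  ]
}}

```text
time_s: 17.85
ee_pos: [549.0, 433.4, 80.9]
ee_rot: [180.0, -0.0, 104.1]
force: [-1.4, -0.7, 2.9]
gripper_width: 9.7
```

```bash
python3 st.py
```

```text
t 17.85 hx 10.67 hy -1.93 z 80.91 tips 15.91 | Fx -0.36 Fy 1.54 Fz 2.93 | Tx 0.29 Ty 0.12 Tz -0.01 [ 1.7997e+02 -2.0000e-02  1.0412e+02]
```

Bedded: contact is about 5.5 N with the tips at about 16 mm. I'll press a little more and hold.

>>> {"op": "drive_tool", "data": {
  "motion": [
    [[0, 0, -0.0004], [0, 0, 0]],
    [[0, 0, -0.0004], [0, 0, 0]],
    [[0, 0, -0.0002], [0, 0, 0]],
    [[0, 0, 0], [0, 0, 0]],
    [[0, 0, 0], [0, 0, 0]],
    [[0, 0, 0], [0, 0, 0]],
    [[0, 0, 0], [0, 0, 0]],
    [[0, 0, 0], [0, 0, 0]],
    [[0, 0, 0], [0, 0, 0]],
    [[0, 0, 0], [0, 0, 0]]
  ]
}}

```text
time_s: 18.68
ee_pos: [549.0, 433.4, 80.8]
ee_rot: [179.9, -0.0, 104.1]
force: [-2.8, -2.5, 7.4]
gripper_width: 9.7
```

```bash
python3 st.py
```

```text
t 18.68 hx 10.65 hy -1.99 z 80.81 tips 15.81 | Fx -1.71 Fy 3.30 Fz 7.42 | Tx 0.58 Ty 0.14 Tz -0.02 [ 1.7994e+02 -3.0000e-02  1.0412e+02]
```

>>> {"op": "drive_tool", "data": {
  "motion": [
    [[0, 0, 0.0008], [0, 0, 0]],
    [[0, 0, 0], [0, 0, 0]],
    [[0, 0, 0], [0, 0, 0]],
    [[0, 0, 0], [0, 0, 0]],
    [[0, 0, 0], [0, 0, 0]],
    [[0, 0, 0], [0, 0, 0]],
    [[0, 0, 0], [0, 0, 0]],
    [[0, 0, 0], [0, 0, 0]],
    [[0, 0, 0], [0, 0, 0]],
    [[0, 0, 0], [0, 0, 0]]
  ],
  "claw": 0.33
}}

```text
time_s: 19.52
ee_pos: [548.9, 433.3, 80.1]
ee_rot: [-180.0, -0.0, 104.1]
force: [-0.7, 0.2, 0.1]
gripper_width: 30.3
```

>>> {"op": "drive_tool", "data": {
  "motion": [
    [[0, 0, 0.003], [0, 0, 0]],
    [[0, 0, 0.005], [0, 0, 0]],
    [[0, 0, 0.008], [0, 0, 0]],
    [[0, 0, 0.01], [0, 0, 0]],
    [[0, 0, 0.012], [0, 0, 0]],
    [[0, 0, 0.015], [0, 0, 0]],
    [[0, 0, 0.015], [0, 0, 0]],
    [[0, 0, 0.015], [0, 0, 0]],
    [[0, 0, 0.01], [0, 0, 0]],
    [[0, 0, 0.005], [0, 0, 0]]
  ]
}}

```text
time_s: 20.35
ee_pos: [549.7, 433.9, 181.1]
ee_rot: [179.8, -0.1, 104.1]
force: [0.4, -0.2, 0.2]
gripper_width: 30.3
```

>>> {"op": "drive_tool", "data": {
  "motion": [
    [[-0.015, -0.005, 0.005], [0, 0, 0]],
    [[-0.03, -0.01, 0], [0, 0, 0]],
    [[-0.03, -0.01, 0], [0, 0, 0]],
    [[-0.03, -0.01, 0], [0, 0, 0]],
    [[-0.03, -0.01, 0], [0, 0, 0]],
    [[-0.02, -0.006, 0], [0, 0, 0]],
    [[0, 0, 0], [0, 0, 0]],
    [[0, 0, 0], [0, 0, 0]],
    [[0, 0, 0], [0, 0, 0]],
    [[0, 0, 0], [0, 0, 0]]
  ]
}}

```text
time_s: 21.18
ee_pos: [394.9, 382.8, 183.1]
ee_rot: [180.0, -0.0, 104.1]
force: [0.9, 0.3, 0.5]
gripper_width: 30.4
```

```bash
python3 st.py; python3 - <<'E'
from workcell import env
import cv2
for n in("scene","top"):
    im=env.grab_frame(n)[:,:,::-1]; cv2.imwrite(f"pics/{n}9.png",im)
    x,y,w=(200,130,100) if n=="scene" else (90,200,100)
    cv2.imwrite(f"pics/{n}9c.png",cv2.resize(im[y:y+w,x:x+w],(600,600),interpolation=cv2.INTER_CUBIC))
E
```

```text
t 21.18 hx -0.90 hy 159.82 z 183.10 tips 118.10 | Fx 0.09 Fy -0.90 Fz 0.55 | Tx 0.01 Ty -0.04 Tz -0.02 [ 1.7996e+02 -2.0000e-02  1.0410e+02]
```

View pics/scene9c.png

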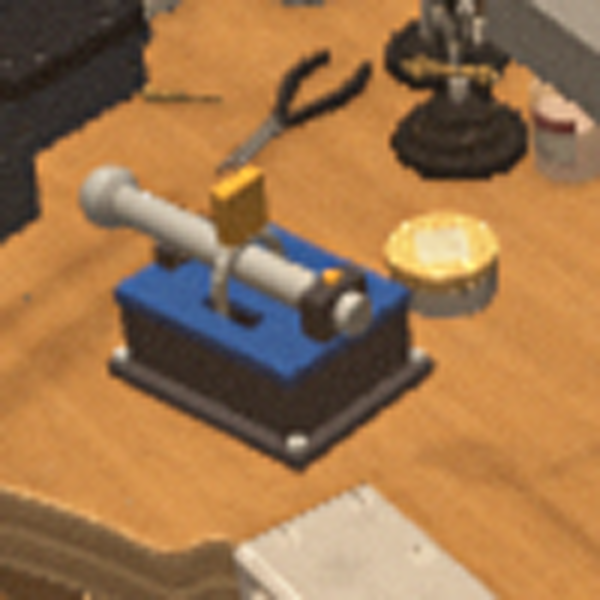

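View pics/top9c.png

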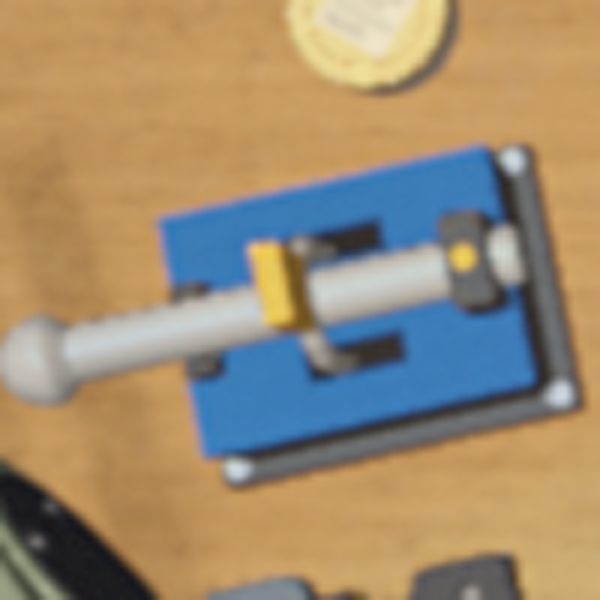

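The bolt sits astride the bar with both legs in the slots, the lug upright, and the tin untouched. I'll do a last numeric check on the height and squareness of the lug top, then hand in.

```bash
python3 - <<'E'
from h import *
def yel(n,roi):
    im=cv2.imread(f"pics/{n}9.png"); x,y,w,h=roi;k=6
    c=cv2.resize(im[y:y+h,x:x+w],None,fx=k,fy=k)
    m=cv2.inRange(cv2.cvtColor(c,cv2.COLOR_BGR2HSV),(18,130,170 if n=="top" else 190),(35,255,255))
    q=max(cv2.findContours(m,0,cv2.CHAIN_APPROX_NONE)[0],key=cv2.contourArea)
    r=cv2.minAreaRect(((q.reshape(-1,2)+.5)/k-.5+[x,y]).astype(np.float32)); return r
a=yel("top",(128,236,16,22)); b=yel("scene",(232,155,16,12)); print(a,b)
p,e=tri(a[0],b[0]); print('lug top',p.round(1),round(e,1),'expected z 112.3')
for n,r in(("top",a),("scene",b)):
    w=cv2.minAreaRect(np.array([onz(n,u,112.3)[:2] for u in cv2.boxPoints(r)],np.float32)); print(n,np.round(np.r_[w[0],w[1],w[2]],1))
s0,s1=cv2.imread("pics/top0.png"),cv2.imread("pics/top9.png")
print('bystander area diff (dish/cone/stick)',cv2.absdiff(s0[230:320,375:500],s1[230:320,375:500]).mean(2).__gt__(40).sum(),'tin',cv2.absdiff(s0[185:218,135:168],s1[185:218,135:168]).mean(2).__gt__(40).sum())
print(env.state()['time_s'])
E
```

```text
((135.23484802246094, 247.1382293701172), (13.302423477172852, 4.592311382293701), 78.87081909179688) ((238.89102172851562, 159.71153259277344), (2.5886077880859375, 8.135597229003906), 56.30992889404297)
lug top [548.1 431.1 112. ] 1.0 expected z 112.3
top [547.7 431.3  27.    9.   14.2]
scene [548.5 430.5  33.4  10.7  14.7]
bystander area diff (dish/cone/stick) 38 tin 0
21.2833
```

```bash
python3 -c "
from workcell import env
print(env.job_done())"
```

```text
the job is handed in; nothing more can be done
None
```

I lifted the U-bolt from its rest by the lug and fitted it over the bar. Both legs go down through the deck slots and the clamp plate's holes. The bow was pressed on the bar with about 10 N before I let go and backed the arm away. I handed the job in at about 21 s; no verdict was reported.

**Feeling for the plate:** The tips stopped on the plate at 40 mm. I slid the bolt toward the bar's head under about 7 N until the contact force vanished, at a tool reading of about 10.7 mm along the bar. From there it went down freely to the bar. Before that I had shifted the bolt about 2 mm sideways, because the legs rubbed a slot wall with about 4 N.

**Last checks:**
- **Height:** the lug top is at 112.0 mm by two views, against 112.3 mm expected when bedded.
- **Alignment:** it is square across the bar to within about 1°.
- **Position:** about 9 mm from the seat horizontally by camera, against the 16 mm limit. The tool reading said about 10.7 mm along the bar. The two disagree by about 2 mm, which is no more than the calibration error.
- **Bystanders:** no change at the tin. In the area of the dish, cone and stick, 38 pixels of the picture changed. I took those to be the bolt gone from the rest and did not check where they lay.

The plate holes cannot be seen directly; I judge that both legs are through from the free descent past the plate and the seated height.

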